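Slide a locked watch carriage to its stop

ROBOT

A 6-joint arm with a two-finger parallel gripper is mounted at the origin on the work surface. World frame = base frame: x ahead of the robot, y to its left, z up, the work surface at z = 0. Lengths are in mm, angles in rad, forces in N, time in s.
With the tool pointing down it reaches from about 350 to 975 mm from the base axis. Payload 7.1 kg.
Tool frame: the origin (TCP) lies at the centre of the arm's flange, where the gripper is bolted on; the fingertips stand 182 mm ahead of it and the grasp point (between the pads) lies 163 mm ahead of it; z points along the fingers, y is the line along which they close (so a half turn about z gives the same grasp; the last joint's range is limited). The gripper opens to 88 mm and grips with 3 to 60 N. Pads are 20 mm wide; open, the fingers measure 115 mm over their backs; the gripper's body (75 mm by 178 mm) begins 61 mm behind the grasp point.
Start: joints at [-1.2, 0.423, 1.63, -0, 1.089, -0.019], TCP at [237.518, -578.093, 404.675] pointing down, gripper open.
Joint ranges: [-3, 3], [-0.9, 2.11], [0.09, 2.58], [-1.31, 4.45], [0.11, 2.69], [-2.54, 2.54]. Speed limits (rad/s): [2.39, 2.39, 3.01, 3.14, 3.14, 3.14].

INTERFACE

Orientations are given as a rotation vector (axis times angle).
In Python, from workcell import readout, get_image, ctrl gives the robot as it stands.
- The arm moves only by the tool step_arm, never from a script. Its argument "targets" is a list that holds one entry, the list of rows, each a list of 7 numbers: the shift along the world's x, y, z as a fraction of full scale, then the turn, a rotation vector about the world's x, y, z as a fraction of full scale, then the opening, from 0 (shut) to 1 (fully open). In form: [[[dx, dy, dz, wx, wy, wz, claw], ...]]. A call has exactly 5 rows; each row shifts and turns the commanded pose from where the row before left it; what a row does not reach is not made up. Full scale, the value 1, is 0.05 m for a shift and 4 degrees for a turn. A row lasts 1/8 s, in which the tool goes at most 62.5 mm and 10.7 degrees, less where a joint would pass 70% of its speed; a pose out of reach is approached as far as the arm can. A call with a number of a shift or a turn outside -1 to 1 is refused whole. A call with a gripper value outside its range is refused whole. The fingers move at their own pace and stop on an object; the grip force is fixed at half the most. Time passes only in rows, so rows that do not move let the fingers close, or fill a call up. It gives the time, the measured TCP pose, the force, the opening and the grip force at its end, in the units of the state.
- readout.get_obs(): the state, without advancing time (a new reading comes with each control period).
- get_image(name): name is "scene" or "top"; returns a dict with "pixels" (400x640x3 uint8, red, green, blue), "intrinsics" (3x3 intrinsics, pixels), "extrinsics" (4x4, takes a point from world to camera coordinates). Camera axes: x right, y down, z forward; pixel columns grow to the right and rows downward; lengths in mm; the calibration is good to about 2 mm. A picture is of the moment at which its call begins. There is no depth.
- ctrl.close_job(): hands the job in; it is judged then, once.
The state is a dict: "t": time; "qpos": joint angles; "qvel": joint speeds; "joint_torque": joint torques, N m; "ee_pos": TCP position; "orientation": TCP orientation; "ft_force": force on the tool from outside, world axes, zero at the start; "moment": the same for the moment, N m; "width": finger opening in mm; "grasp_force": force on a finger pad.
Only numpy, scipy, OpenCV 4.12 (cv2) and the standard library are available. Lean on these libraries where they do the work, as an engineer would, in place of code of your own. Each camera call takes 0.05 s, during which the arm holds its last target. There are 200 camera calls.

TASK

On the watch-timing stand, press the carriage's lock key down with the fingertips and, keeping it held down all the way, push the carriage along its bed until its nose is fully against the grey stop block. Then let the key spring back up so that the carriage is locked there, and back off clear. Do not lift or shift anything else: leave the clock, loupe, block and glass pot around the stand where they are.

Things in the scene. Friction and masses are not known exactly. Their poses are not given: they have to be found in the camera images.
- stand: Watch-timing stand, fixed to the bench: dark steel bed 275 x 70 x 6 mm with two aluminium ways 20 mm high, a grey stop block at one end. Origin on the bench surface, on the bed's centre line; +x runs along the bed to the stop block, the way the carriage slides; z up. The bed spans x = -90 to +185 mm. Place and angle differ each time.
- stop_face (a point): Middle of the stop block's face, on a thin rubber pad, 25 mm above the bench, axes as the stand's. The grey block is 30 mm long, 56 mm wide and 45 mm high, with a 24 mm wide steel cap on it up to 55 mm.
- key_top (a point): Centre of the top of the lock key: a grey square plastic key 30 x 30 mm, ribbed, on the carriage's centre line. Axes as the stand's. Up, its top is 42 mm above the bench, 12 mm proud of the carriage plate; fully down, 36 mm. The plate is open and flat 25 mm behind the key's centre (-x) and 30 mm to each side.
- shoulder (a point): Top middle of the rear (-x) face of an upright aluminium shoulder on the carriage, 60 mm above the bench, 20 mm ahead (+x) of the key's centre; 46 mm wide, 10 mm thick, it rises from the plate (30 mm). A fingertip pressing the key can push against this face.
- lock_key (a joint): How far the lock key is pressed down, in m: 0 up (locked), 0.006 fully down. Sprung: about 3 N to start, 7 N fully down. Beyond 0.0035 the lock lets go of the carriage; once let up, it drops into the next notch (10 mm apart), also halfway along, and holds firmly. In a notch the carriage has up to 6 mm of play.
- carriage (a joint): Position of the carriage along the bed, in m: starts between 0 and about 0.035; 0.11 is fully against the stop block. Unlocked it slides with 1 to 2 N. Locked at the stop it has at most 2.5 mm of play.
- nose (a point): Middle of the front (+x) end of the aluminium carriage, a plate 120 x 60 x 10 mm, top 30 mm above the bench; the point is 25 mm above the bench, 95 mm ahead of the key's centre. It meets point stop_face at the end. Between shoulder and nose a brass watch movement sits fast in a round grey holder 54 mm wide, up to 45 mm above the bench.
- alarm_clock: Small round brass alarm clock with two bells, loose, 34 mm deep, 58 mm wide, 70 mm high; origin under its centre. Stands about 120 mm to the side of the bed. Not to be moved.
- loupe: Black eye loupe, a waisted cylinder 40 mm wide, 34 mm high, loose; origin under its centre. Beside the bed. Not to be moved.
- stake_block: Dark wooden six-sided block with small holes, about 50 to 55 mm wide, 26 mm high, loose; origin under its centre. Beside the bed. Not to be moved.
- glass_pot: Clear glass pot with a knobbed lid, one piece, 60 mm wide, 56 mm high, loose; origin under its centre. Beside the bed. Not to be moved.

How it is judged (in metres and radians):
On the way, in this order (a step that is already met when the one before it is completed fails the run):
1. the lock key is pressed down with the carriage still near its start (value of joint lock_key above 0.004 m and value of joint carriage below 0.09 m), for 0.1 s.
2. the carriage reaches the stop block with the key still held down (value of joint lock_key above 0.0035 m and value of joint carriage above 0.1075 m), for 0.1 s.
At the end, for the whole second after the job is handed in: The carriage stands against the stop block (joint over 0.1065 of 0.11 m), at rest, with the lock key sprung back up (less than 1.2 mm down) (value of joint carriage above 0.1065 m and value of joint lock_key below 0.0012 m and velocity of joint carriage between -0.005 and 0.005 m/s); the robot touches nothing.
It fails at once if the lock key is let up on the way, before the carriage is at the stop (value of joint lock_key below 0.0015 m and distance of nose from where it was at the start of the episode above 0.012 m and value of joint carriage below 0.103 m).
It fails at once if a bystander is moved by more than 15 mm, or lifted by more than 8 mm (height (world z) of any of alarm_clock, loupe, stake_block, glass_pot above 0.008 m or distance of any of alarm_clock, loupe, stake_block, glass_pot from where it was at the start of the episode above 0.015 m).
It also fails if it takes over 38 s, if anything falls off the work surface, if the arm or the gripper's body presses on something with over 40 N, if the wrist force passes 120 N, or if a joint passes its speed limit or range.

## Working session

There is one attempt and no reset: what is moved stays moved. The work goes in short steps, Python scripts to look and compute and a tool call to move; the robot and the scene stay as the last step left them, time stands still between calls to the robot, and variables do not carry over. Pictures are saved under pics/ and viewed, at most 10 in all, crops included, and the job is handed in when it is done.

Besides the shell and the picture viewer there is one more tool, called after ">>>" as a command line: name --argument value ..., lists and objects as JSON in quotes. step_arm: Moves the arm, as the interface text tells. Shift numbers are shares of 0.05 m and turn numbers shares of 4 degrees, none past 1 either way. Its arguments: {"type":"object","properties":{"targets":{"type":"array"}},"required":["targets"]}

```bash
mkdir -p pics; cat > h.py <<'E'
import numpy as np,cv2
from workcell import readout,get_image,ctrl
def save(n,f):
    d=get_image(n); cv2.imwrite(f'pics/{f}.png',d['pixels'][:,:,::-1]); np.savez(f'pics/{f}.npz',K=d['intrinsics'],E=d['extrinsics'],p=d['pixels']); return d
def ray(f,uv,z):
    d=np.load(f'pics/{f}.npz');R=d['E'][:3,:3];t=d['E'][:3,3];c=-R.T@t
    v=R.T@np.linalg.solve(d['K'],[uv[0],uv[1],1]); return c+v*(z-c[2])/v[2]
def proj(f,P):
    d=np.load(f'pics/{f}.npz');q=d['K']@(d['E']@np.append(P,1))[:3];return q[:2]/q[2]
E
python3 - <<'E'
from h import *
for n in('top','scene'):
    d=save(n,n+'0');E=d['extrinsics'];print(n,-E[:3,:3].T@E[:3,3],d['intrinsics'][0])
print(readout.get_obs())
E
```

```text
top [ 491.14867427   45.56128213 1082.28601124] [496.39298968   0.         313.96893333]
scene [1204.98127245 -148.6204941   530.72693737] [391.06166417   0.         316.08523767]
{'t': 0.1, 'qpos': array([-1.20004946e+00,  4.23765104e-01,  1.63059225e+00, -2.00305785e-05,
        1.08857744e+00, -1.89849564e-02]), 'qvel': array([-0.0004135 , -0.0009769 , -0.00299689, -0.00014912, -0.00116759,
       -0.00087504]), 'joint_torque': array([-3.37543115e-04, -5.45612490e+01, -2.74325430e+01,  6.45369664e-02,
        1.87649438e-02, -2.47098257e-05]), 'ee_pos': array([ 237.40521148, -577.89323864,  403.98720929]), 'orientation': array([-3.08083751e+00, -6.08081297e-01,  3.96160167e-04]), 'ft_force': array([-0.31004959,  0.414635  ,  0.0107866 ]), 'moment': array([0.04114019, 0.04822502, 0.02024504]), 'grasp_force': 0.0, 'width': 87.74225377207866}
```

View pics/top0.png

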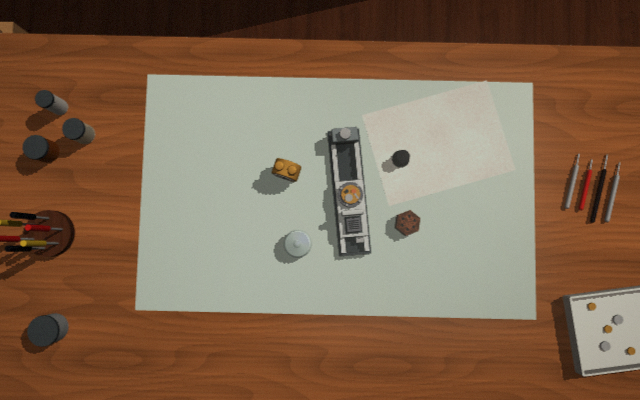

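View pics/scene0.png

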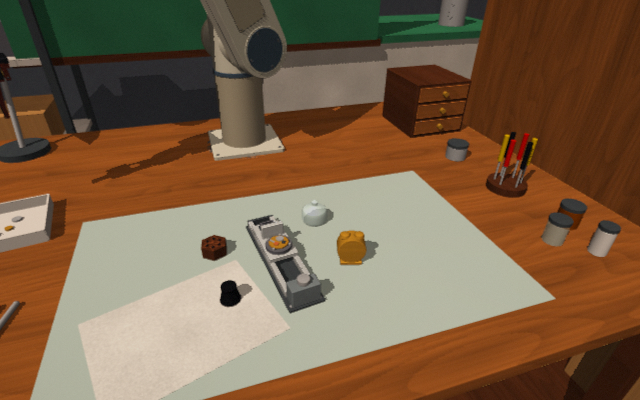

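The stand runs up the top view from about (355,253) to the stop at (343,130). The key is at about (352,224) and the brass movement at (350,194). The clock (286,170), pot (298,243), loupe (401,158) and block (407,223) stand beside it. Next is a zoomed crop.

```bash
python3 - <<'E'
from h import *
p=cv2.imread('pics/top0.png')[120:265,310:390]
cv2.imwrite('pics/c0.png',cv2.resize(p,None,fx=4,fy=4,interpolation=cv2.INTER_CUBIC))
im=cv2.imread('pics/top0.png');hsv=cv2.cvtColor(im,cv2.COLOR_BGR2HSV)
# brass movement centre
m=cv2.inRange(hsv,(8,110,90),(30,255,255));m[:, :325]=0;m[:,375:]=0;m[:150]=0;m[225:]=0
ys,xs=np.nonzero(m);print('movement px',xs.mean(),ys.mean(),len(xs),ray('top0',(xs.mean(),ys.mean()),43))
for n,uv in dict(bedrearL=(340,255),bedrearR=(371,250),bedfrontL=(329,129),bedfrontR=(358,127)).items(): print(n,ray('top0',uv,6))
E
```

```text
movement px 350.39800995024876 193.07960199004975 201 [598.26343277 -25.82373638  43.        ]
bedrearL [467.4057532  -8.3130585   6.       ]
bedrearR [479.7230348  -74.95780117   6.        ]
bedfrontL [742.82180338  21.24258577   6.        ]
bedfrontR [748.77642782 -42.53903806   6.        ]
```

View pics/c0.png

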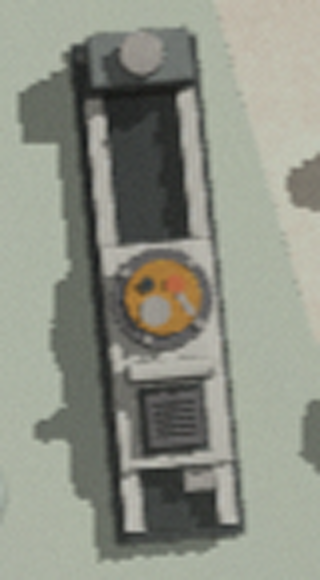

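The crop shows the key centred at about crop (176,419), which is px (354,224.8). The shoulder's top edge lies at crop (170,370), the nose edge at crop (158,242), and the stop block's lower face at crop y≈88.

```bash
python3 - <<'E'
from h import *
c=lambda u,v,z: ray('top0',(310+(u+.5)/4-.5,120+(v+.5)/4-.5),z)
rl,rr,fl,fr=c(117,545,6),c(243,530,6),c(75,45,6),c(197,32,6)
print(rl,rr,fl,fr)
a=(fl+fr)/2-(rl+rr)/2;print('len',np.linalg.norm(a),np.linalg.norm(rl-rr),np.linalg.norm(fl-fr))
for n,d in(('mid',a),('L',fl-rl),('R',fr-rr)):print(n,np.degrees(np.arctan2(d[1],d[0])))
x=a/np.linalg.norm(a)
y=np.array([-x[1],x[0],0])
o=(rl+rr)/2+x*90;o[2]=0
mv=ray('top0',(350.4,193.1),43)
for n,P in dict(key=c(176,419,42),sh=c(170,373,60),nose=c(158,242,30),stoptop=c(142,88,45),cap=c(141,53,55),mv=mv).items(): print(n,P,'stand',(P-o)@x,(P-o)@y)
E
```

```text
[465.47260854  -5.92521525   6.        ] [475.12982656 -73.67478624   6.        ] [738.59510557  22.52963219   6.        ] [747.42149778 -44.48859026   6.        ]
len 274.22577596330024 68.43439361680996 67.59694770602111
mid 6.032800413878718
L 5.947815054955894
R 6.11801832495487
key [532.65806958 -33.80461399  42.        ] stand -27.358385055415585 -0.5913833847454275
sh [555.57219619 -28.93620061  60.        ] stand -4.0594998798277695 1.841844243846774
nose [627.32895667 -23.51247119  30.        ] stand 67.86988589413815 -0.3059401383892874
stoptop [707.32318453 -12.59863885  45.        ] stand 148.56811672718467 2.140234047868632
cap [723.8642114  -11.16900732  55.        ] stand 165.16778872188664 1.8235228353202722
mv [598.22041104 -25.82867793  43.        ] stand 38.67911832194324 0.44992419899792735
```

>>> step_arm --targets '[[[0.5,0.9,-0.2,0,0,-0.4,0],[0.5,0.9,-0.2,0,0,-0.4,0],[0.5,0.9,-0.2,0,0,-0.4,0],[0.5,0.9,-0.2,0,0,-0.4,0],[0.5,0.9,-0.2,0,0,-0.4,0]]]'

```text
t: 0.72
ee_pos: [363.0, -351.6, 354.2]
orientation: [-3.117, -0.39, 0.0]
ft_force: [0.8, -0.0, 0.5]
width: 41.2
grasp_force: 0.0
```

>>> step_arm --targets '[[[0.5,0.9,-0.2,0,0,-0.4,0],[0.5,0.9,-0.2,0,0,-0.4,0],[0.5,0.9,-0.2,0,0,-0.4,0],[0.5,0.9,-0.2,0,0,-0.4,0],[0.5,0.9,-0.2,0,0,-0.4,0]]]'

```text
t: 1.35
ee_pos: [488.1, -126.5, 304.3]
orientation: [-3.137, -0.172, 0.0]
ft_force: [-0.2, -0.8, 0.1]
width: 0.3
grasp_force: 0.0
```

>>> step_arm --targets '[[[0.25,0.466,-0.26,0,0,-0.06,0],[0.25,0.466,-0.26,0,0,0,0],[0.25,0.466,-0.26,0,0,0,0],[0.24,0.466,-0.26,0,0,0,0],[0,0,0,0,0,0,0]]]'

```text
t: 1.98
ee_pos: [537.1, -33.7, 251.6]
orientation: [-3.137, -0.171, 0.003]
ft_force: [-0.2, 0.5, -0.0]
width: 0.1
grasp_force: 0.0
```

```bash
python3 - <<'E'
from h import *
save('top','top1');save('scene','scene1')
a=cv2.imread('pics/top1.png')[120:265,310:390];b=cv2.imread('pics/scene1.png')[170:315,220:350]
f=lambda p:cv2.resize(p,None,fx=3.7,fy=3.7,interpolation=cv2.INTER_CUBIC)
cv2.imwrite('pics/c1.png',np.hstack([f(a),f(b)]))
o=readout.get_obs();print(o['ee_pos'],o['orientation'],o['ft_force'])
E
```

```text
[536.70510642 -34.98238759 252.5159393 ] [-3.13709068e+00 -1.68090221e-01  1.50920696e-03] [0.36291137 0.473949   0.8769758 ]
```

View pics/c1.png

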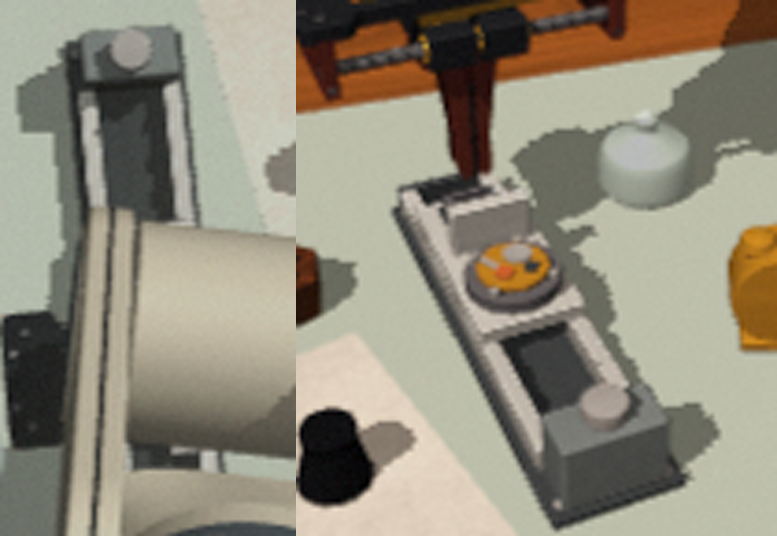

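The tips hang at crop right (473,172), just behind the shoulder, whose top runs from (445,208) to (528,184). The way down looks clear. I'll check the predicted points against the scene view.

```bash
python3 - <<'E'
from h import *
g=lambda P:((proj('scene1',P)-[220,170]+.5)*3.7-.5+[296,0]).round()
k=np.array([532.66,-33.8,0]);t=np.radians(6.03);x=np.array([np.cos(t),np.sin(t),0]);y=np.array([-x[1],x[0],0]);z=np.array([0,0,1])
print('sh rear top L,R',g(k+20*x+23*y+60*z),g(k+20*x-23*y+60*z),'front top',g(k+30*x+23*y+60*z),g(k+30*x-23*y+60*z))
print('tip',g(np.array([537,-34,69])),'tip sides',g(np.array([537,-34,69])+13*y),g(np.array([537,-34,69])-13*y))
E
```

```text
sh rear top L,R [521. 183.] [443. 202.] front top [527. 193.] [448. 212.]
tip [471. 165.] tip sides [493. 160.] [449. 170.]
```

The projections match to within a few crop pixels, so I'm going down.

>>> step_arm --targets '[[[0,0,-0.16,0,0,0,0],[0,0,-0.16,0,0,0,0],[0,0,-0.16,0,0,0,0],[0,0,-0.06,0,0,0,0],[0,0,0,0,0,0,0]]]'

```text
t: 2.7
ee_pos: [536.9, -35.0, 225.3]
orientation: [-3.137, -0.167, 0.001]
ft_force: [0.2, 0.8, -0.2]
width: 0.3
grasp_force: 0.0
```

>>> step_arm --targets '[[[0,0,-0.04,0,0,0,0],[0,0,-0.04,0,0,0,0],[0,0,-0.04,0,0,0,0],[0,0,0,0,0,0,0],[0,0,0,0,0,0,0]]]'

```text
t: 3.32
ee_pos: [537.2, -34.9, 220.0]
orientation: [3.137, 0.167, 0.001]
ft_force: [-0.7, -0.4, 5.5]
width: 0.2
grasp_force: 2.8
```

>>> step_arm --targets '[[[0,0,-0.04,0,0,0,0],[0,0,-0.04,0,0,0,0],[0,0,0,0,0,0,0],[0,0,0,0,0,0,0],[0,0,0,0,0,0,0]]]'

```text
t: 3.95
ee_pos: [538.9, -34.7, 218.1]
orientation: [3.137, 0.167, 0.01]
ft_force: [-1.3, 1.6, 21.5]
width: 0.7
grasp_force: 10.6
```

>>> step_arm --targets '[[[0.06,0.0063,0,0,0,0,0],[0.06,0.0063,0,0,0,0,0],[0.06,0.0063,0,0,0,0,0],[0.06,0.0063,0,0,0,0,0],[0.06,0.0063,0,0,0,0,0]]]'

```text
t: 4.58
ee_pos: [553.7, -33.1, 218.1]
orientation: [3.137, 0.167, 0.008]
ft_force: [-1.3, 3.0, 22.1]
width: 0.1
grasp_force: 10.8
```

>>> step_arm --targets '[[[0.1,0.0105,0,0,0,0,0],[0.1,0.0105,0,0,0,0,0],[0.1,0.0105,0,0,0,0,0],[0.1,0.0105,0,0,0,0,0],[0.1,0.0105,0,0,0,0,0]]]'

```text
t: 5.2
ee_pos: [578.6, -30.4, 218.1]
orientation: [-3.137, -0.167, -0.007]
ft_force: [-1.1, 3.0, 20.7]
width: 0.7
grasp_force: 10.2
```

```bash
python3 - <<'E'
from h import *
save('scene','scene2')
b=cv2.imread('pics/scene2.png')[170:315,220:350]
cv2.imwrite('pics/c2.png',cv2.resize(b,None,fx=4,fy=4,interpolation=cv2.INTER_CUBIC))
E
```

```text
(no output)
```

View pics/c2.png

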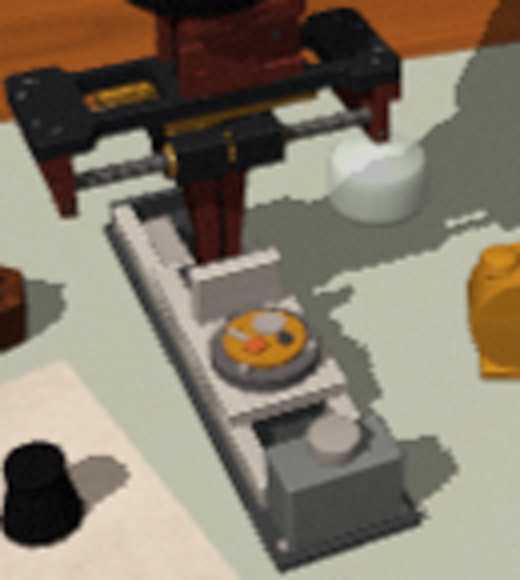

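The carriage is sliding with the tip: the movement is now at crop (265,345), and the nose still has a gap to the block at (290,405). The bystanders haven't moved. I'll keep pushing.

>>> step_arm --targets '[[[0.1,0.0105,0,0,0,0,0],[0.1,0.0105,0,0,0,0,0],[0.1,0.0105,0,0,0,0,0],[0.1,0.0105,0,0,0,0,0],[0.1,0.0105,0,0,0,0,0]]]'

```text
t: 5.88
ee_pos: [603.6, -27.6, 218.1]
orientation: [-3.137, -0.167, -0.007]
ft_force: [-1.3, 3.8, 19.3]
width: 0.7
grasp_force: 9.6
```

>>> step_arm --targets '[[[0.06,0.0063,0,0,0,0,0],[0.06,0.0063,0,0,0,0,0],[0.06,0.0063,0,0,0,0,0],[0.04,0.0042,0,0,0,0,0],[0.0,0.0,0,0,0,0,0]]]'

```text
t: 6.5
ee_pos: [614.6, -26.3, 218.2]
orientation: [-3.137, -0.167, -0.008]
ft_force: [-0.2, 3.4, 17.9]
width: 0.4
grasp_force: 8.9
```

>>> step_arm --targets '[[[0.04,0.0042,0,0,0,0,0],[0.04,0.0042,0,0,0,0,0],[0.04,0.0042,0,0,0,0,0],[0.0,0.0,0,0,0,0,0],[0.0,0.0,0,0,0,0,0]]]'

```text
t: 7.12
ee_pos: [618.7, -25.9, 218.0]
orientation: [-3.137, -0.167, 0.002]
ft_force: [-9.4, 2.0, 26.2]
width: 0.6
grasp_force: 12.9
```

>>> step_arm --targets '[[[0.03,0.003,0,0,0,0,0],[0.03,0.003,0,0,0,0,0],[0.0,0.0,0,0,0,0,0],[0.0,0.0,0,0,0,0,0],[0.0,0.0,0,0,0,0,0]]]'

```text
t: 7.75
ee_pos: [620.1, -25.8, 217.9]
orientation: [-3.136, -0.167, 0.01]
ft_force: [-17.0, 0.7, 33.2]
width: 0.3
grasp_force: 16.3
```

```bash
python3 - <<'E'
from h import *
save('scene','scene3');save('top','top3')
b=cv2.imread('pics/scene3.png')[200:315,235:345];a=cv2.imread('pics/top3.png')[115:230,310:390]
cv2.imwrite('pics/c3.png',np.hstack([cv2.resize(q,None,fx=4.1,fy=4.1,interpolation=cv2.INTER_CUBIC) for q in(a,b)]))
E
```

```text
(no output)
```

View pics/c3.png

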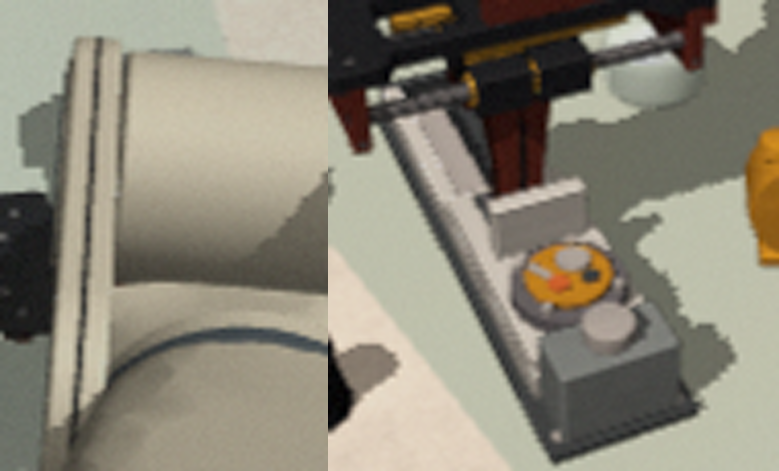

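The nose appears fully home: the holder touches behind the block at crop (590,310), the tip travelled 83 mm against about 81 mm expected, and 17 N is resisting. Now I'll lift straight up to let the key spring back, then back away.

>>> step_arm --targets '[[[0,0,-0.0,0,0,0,0],[0,0,0.06,0,0,0,0],[0,0,0.06,0,0,0,0],[0,0,0.08,0,0,0,0],[0,0,0.08,0,0,0,0]]]'

```text
t: 8.48
ee_pos: [622.2, -25.9, 229.7]
orientation: [3.137, 0.167, 0.001]
ft_force: [0.2, 0.2, 0.4]
width: 0.5
grasp_force: 0.0
```

>>> step_arm --targets '[[[-0.1,-0.01,0.04,0,0,0,0],[-0.1,-0.01,0.1,0,0,0,0],[0,0,0.3,0,0,0,0],[0,0,0.5,0,0,0,0],[0,0,0.5,0,0,0,0]]]'

```text
t: 9.1
ee_pos: [612.1, -27.0, 303.3]
orientation: [3.137, 0.167, 0.001]
ft_force: [0.7, 0.1, 0.0]
width: 0.7
grasp_force: 0.0
```

>>> step_arm --targets '[[[-0.6,-0.5,0.5,0,0,0,0],[-0.6,-0.8,0.3,0,0,0,0],[-0.6,-0.8,0.3,0,0,0,0],[-0.6,-0.8,0,0,0,0,0],[-0.6,-0.8,0,0,0,0,0]]]'

```text
t: 9.72
ee_pos: [461.1, -213.1, 358.1]
orientation: [3.136, 0.167, 0.003]
ft_force: [0.5, -0.6, -0.5]
width: 0.4
grasp_force: 0.0
```

>>> step_arm --targets '[[[-0.4,-0.8,0,0,0,0,0],[-0.4,-0.8,0,0,0,0,0],[0,-0.8,0,0,0,0,0],[0,0,0,0,0,0,0],[0,0,0,0,0,0,0]]]'

```text
t: 10.35
ee_pos: [421.8, -331.6, 357.1]
orientation: [-3.137, -0.166, -0.0]
ft_force: [-0.2, 0.4, 0.1]
width: 0.6
grasp_force: 0.0
```

```bash
python3 - <<'E'
from h import *
save('scene','scene4');save('top','top4')
b=cv2.imread('pics/scene4.png')[200:315,235:345];a=cv2.imread('pics/top4.png')[115:260,310:390]
cv2.imwrite('pics/c4.png',np.hstack([cv2.resize(a,(320,580),interpolation=cv2.INTER_CUBIC),cv2.resize(cv2.copyMakeBorder(b,0,30,0,0,0),(440,580),interpolation=cv2.INTER_CUBIC)]))
o=readout.get_obs();print(o['t'],o['ee_pos'],o['ft_force'],o['qvel'].round(3))
E
```

```text
10.45 [ 422.07800472 -330.96228543  356.8887589 ] [-0.90349751  0.37472578 -0.38575545] [ 0.006  0.004  0.    -0.001 -0.001 -0.003]
```

View pics/c4.png

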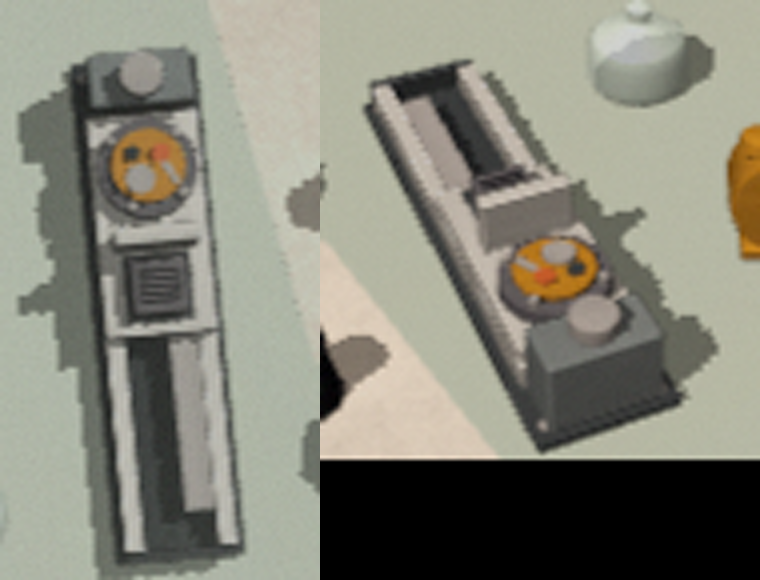

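The arm is clear, and the carriage plate appears to meet the block at crop left (145,110). The bystanders look unmoved. I'll check the travel by number.

```bash
python3 - <<'E'
from h import *
hsv=cv2.cvtColor(cv2.imread('pics/top4.png'),cv2.COLOR_BGR2HSV)
m=cv2.inRange(hsv,(8,110,90),(30,255,255));m[:,:325]=0;m[:,375:]=0;m[:135]=0;m[190:]=0
ys,xs=np.nonzero(m);P=ray('top4',(xs.mean(),ys.mean()),43)
c=lambda u,v,z: ray('top4',(310+(u+.5)/4-.5,115+(v+.5)/4-.5),z)
t=np.radians(6.03);x=np.array([np.cos(t),np.sin(t),0])
print(len(xs),P,'travel mv',(P-[598.26,-25.82,43])@x,'key',(c(157,283,42)-[532.66,-33.8,42])@x,'key z36',(c(157,283,36)-[532.66,-33.8,42])@x)
a=cv2.imread('pics/top0.png').astype(int);b=cv2.imread('pics/top4.png').astype(int)
d=(np.abs(a-b).sum(2)>60).astype(np.uint8)
for n,(u,v) in dict(clock=(286,170),pot=(298,243),loupe=(401,158),block=(407,223)).items(): print(n,d[v-14:v+14,u-14:u+14].sum())
E
```

```text
195 [678.8296249  -16.49781871  43.        ] travel mv 81.10312292127342 key 82.69998863371234 key z36 83.36698671625304
clock 0
pot 0
loupe 0
block 0
```

```bash
python3 -c "
from h import *
print(ctrl.close_job())"
```

```text
the job is handed in; nothing more can be done
None
```

I held the key down while pushing the carriage about 81 mm to the stop block, where it resisted with 17 N, then let the key up, backed the arm clear with the bystanders unmoved in the images, and handed the job in; no verdict was returned.

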